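# Clamp an amber jar in the rocker holder

### The arm

A 7-joint arm with a two-finger parallel gripper is mounted at the origin on the work surface. World frame = base frame: x ahead of the robot, y to its left, z up, the work surface at z = 0. Lengths are in m, angles in rad, forces in N, time in s.
With the tool pointing down it reaches from about 0.35 to 0.9 m from the base axis. Payload 19.9 kg.
Tool frame: the origin (TCP) lies at the very end of the fingers, on their centre line; the grasp point (between the pads) lies manip.pinch_z behind it (manip.pinch_z is the distance from the TCP to the grasp point, in m); y points along the fingers, x is the direction in which the jaws open and shut, and the axes are right-handed (so a half turn about y gives the same grasp; the last joint's range is limited). The gripper opens to 94 mm and grips with 3 to 60 N. Pads are 16 mm wide; open, the fingers measure 119 mm over their backs; the gripper's body (75 mm by 177 mm) begins 78 mm behind the grasp point.
Start: joints at [-1.321, 0.417, -0.01, 1.614, 0.005, 1.111, -0.053], TCP at [0.179, 0.599, 0.182] pointing down, gripper open.
Joint ranges: [-2.81, 2.81], [-0.39, 2.02], [-1.27, 1.25], [0.06, 2.57], [-1.19, 4.33], [0.19, 2], [-2.82, 2.82]. Speed limits (rad/s): [1.89, 1.89, 2.39, 2.39, 3.01, 3.01, 3.01].

### API

Orientations are given as [roll, pitch, yaw] about the fixed x, y, z axes, in that order (R = Rz(yaw) Ry(pitch) Rx(roll)).
In Python, from rig import manip, optics, order gives the robot as it stands.
- The arm moves only by the shell command python3 -m handwheel 'ROWS'. ROWS is JSON, a list of rows, each a list of 3 entries, a list of its own where there are three numbers: the shift along the tool's x, y, z in m, then the turn, a rotation vector about the tool's x, y, z in rad, then the opening, from 0 (shut) to 1 (fully open). A call has 1 to 12 rows; each row shifts and turns the pose as measured when the row begins, along the tool's axes as they then stand; what a row does not reach is not made up. A row lasts 1/12 s, in which the tool goes at most 41.7 mm and 7.16 degrees, less where a joint would pass 70% of its speed; a pose out of reach is approached as far as the arm can. A call is refused whole if a number of a shift passes 0.0417 or a number of a turn 0.125, either way. A call with a gripper value outside its range is refused whole. The fingers move at their own pace and stop on an object; the grip force is fixed at half the most. Time passes only in rows, so rows that do not move let the fingers close. It gives the time, the measured TCP pose, the force and the opening at its end, in the units of the state.
- manip.read_state(): the state, without advancing time (a new reading comes with each control period).
- optics.get_image(name): name is "scene" or "top"; returns a dict with "img" (384x512x3 uint8, red, green, blue), "mtx" (3x3 intrinsics, pixels), "dist_coeffs" ([k1, k2, p1, p2, k3] as OpenCV has them; the pictures are not rectified), "origin" and "attitude" of the camera in the world. Camera axes: x right, y down, z forward; pixel columns grow to the right and rows downward; lengths in m; the calibration is good to about 2 mm. A picture is of the moment at which its call begins. There is no depth.
- order.close_job(): hands the job in, once; it reports no verdict.
The state is a dict: "time_s": time; "joint_positions": joint angles; "joint_velocities": joint speeds; "tau": joint torques, N m; "position": TCP position; "orientation": TCP orientation; "force": force on the tool from outside, world axes, zero at the start; "ft_torque": the same for the moment, N m; "gripper_width": finger opening in m.
Only numpy, scipy, OpenCV 4.12 (cv2) and the standard library are available. Lean on these libraries where they do the work, as an engineer would, in place of code of your own. Each camera call takes 0.05 s, during which the arm holds its last target. There are 200 camera calls.

### The job

Stand the wide-mouth amber jar in the bench holder, between the rocker's rubber nose and the V-shaped jaw, and press it firmly but gently back against both faces of the V. Then let go of it and push the rocker's black paddle down past its centre so that it snaps over and clamps the jar. Do not ram the glass or the holder, and leave the other things on the table alone.

Things in the scene. Friction and masses are not known exactly. Their poses are not given: they have to be found in the camera images.
- jar_mid (a point): Centre (54 mm above the underside) of the loose wide-mouth amber glass jar: 108 mm tall over its black cap (44 mm across), straight body 58 mm in diameter and 80 mm tall, paper label, short neck; 0.17 to 0.34 kg. z up. The thinner amber bottles are bystanders. Grip the body from above 60 to 70 mm over its underside; in the holder the fingers have room at its y sides (holder's y).
- jar: The same jar; origin at the centre of its underside, z up. Glass: a push of 5 to 10 N against the jaw is firm, 20 N is too hard. Under its own weight it slides on the plate with 1 to 3 N; pressed down it takes more.
- holder: Fixed holder; origin under its foot, on the table. x points from rocker to jaw (the way the jar is pressed home), y across, z up. Aluminium base plate, x from -85 to 115 mm, 100 mm wide; its top, on which the jar stands, is 8 mm above the table. Two grey cheeks at x = -45 mm, 130 mm high, 56 mm over their outsides, carry the rocker's hinge pin (along y, 115 mm above the table).
- bay (a point): Point on top of the base plate (holder x = 16 mm, y = 0), where the underside of the jar can be set down freely: about 10 mm clear of the open rocker's nose behind it and 14 to 24 mm short of the jaw in front.
- jaw: Fixed block 22 x 70 x 85 mm at holder x = 88 mm (origin: foot of its face towards the rocker; axes as the holder's). Carries a rigid white V pad, 23 to 83 mm above the table, 120 degrees between its faces, on a set screw whose setting varies by 10 mm and is not reported: the seated jar's axis is at holder x = 30 to 40 mm, y = 0. There the force rises steeply.
- rocker (a joint): Rocker angle (rad): 0 open (at its stop, its start), 0.36 centre, more is snapped over (stop 0.72). A spring drives it away from 0.36 either way, 2.0 Nm per rad: the paddle needs 9 to 10 N down at first, ever less towards the centre; past it the rocker runs on by itself until its nose meets the seated jar at 0.42 to 0.61 rad, where more pushing only squeezes the glass.
- paddle (a point): Centre of the top face of the black paddle (40 mm along x, 44 mm across y, 10 mm thick) at the rocker's end away from the jaw, 80 mm to the -x side of the hinge pin. Moves with the rocker: about 151 mm above the table when open, 123 mm at the centre, 102 to 118 mm when clamped. Push it down from above with closed fingers.
- nose: Black rubber roller, 24 mm in diameter and 30 mm long across y, on the rocker's hanging arm, 60 mm below and 30 mm in front (+x) of the hinge pin at the centre position; origin at its middle. It swings to +x onto the jar as the paddle goes down.
- vial_bottle: Bystander: amber bottle 44 mm in diameter, 100 mm tall, thin neck; origin under its centre.
- slim_bottle: Bystander: amber bottle 40 mm in diameter, 125 mm tall, thin neck; origin under its centre.
- cap_a: Bystander: black screw cap 42 mm in diameter, 16 mm high; origin under its centre.
- cap_b: Bystander: white screw cap 30 mm in diameter, 14 mm high; origin under its centre.
- tape: Bystander: roll of paper tape 76 mm in diameter, 24 mm high; origin under its centre.
- scraper: Bystander: label scraper (spatula) 200 mm long lying flat; origin under its middle.
There are look-alikes about, which are no part of the job. What is shaped like the jar but green is not meant.

How it is judged:
On the way, in this order (a step that is already met when the one before it is completed fails the run):
1. the jar stands upright on the base plate, pressed against the jaw with more than 3 N, while the rocker is still open (contact force between jar and jaw above 3 N and angle between jar's own z axis and vertical below 0.08 rad and z of jar in the frame of holder below 0.012 m and value of joint rocker below 0.15 rad), for 0.2 s.
2. the jar is let go and the rocker has snapped over its centre (value of joint rocker above 0.39 rad and contact force between the fingers and jar below 0.5 N), for 0.1 s.
At the end, for the whole second after the job is handed in: The rocker is past its centre (joint over 0.39 rad) and its nose presses the jar (over 1 N) against the jaw (over 1 N); the jar stands upright (within 0.08 rad) on the base plate (underside 4 to 12 mm above the table), in the middle of the V (within 6 mm across), at rest (value of joint rocker above 0.39 rad and contact force between each of nose, jaw and jar above 1 N and angle between jar's own z axis and vertical below 0.08 rad and z of jar in the frame of holder between 0.004 and 0.012 m and y of jar in the frame of holder between -0.006 and 0.006 m and linear speed of jar below 0.02 m/s); the robot touches nothing.
It fails at once if the jar is rammed or pressed against the jaw with more than 20 N (contact force between jar and jaw above 20 N).
It fails at once if the fingers push on the holder or its rocker with more than 25 N (contact force between the fingers and holder above 25 N).
It fails at once if the jar is tipped over (angle between jar's own z axis and vertical above 0.5 rad).
It fails at once if a bystander is moved by more than 30 mm (distance of any of vial_bottle, slim_bottle, cap_a, cap_b, tape, scraper from where it was at the start of the episode above 0.03 m).
It also fails if it takes over 61 s, if anything falls off the work surface, if the arm or the gripper's body presses on something with over 40 N, if the wrist force passes 120 N, or if a joint passes its speed limit or range.

## Working session

There is one attempt and no reset: what is moved stays moved. The work goes in short steps, Python scripts to look and compute and a shell command to move; the robot and the scene stay as the last step left them, time stands still between calls to the robot, and variables do not carry over. Pictures are saved under pics/ and viewed, about 8 in all and at most 12, crops included, and the job is handed in when it is done.

```bash
mkdir -p pics; ls; python3 - <<'E'
from rig import manip, optics
import cv2,numpy as np
print(manip.pinch_z, manip.read_state())
for n in("scene","top"):
    d=optics.get_image(n); cv2.imwrite(f"pics/{n}0.png",d["img"][:,:,::-1]); print(n,d["mtx"],d["dist_coeffs"],d["origin"],d["attitude"])
a=cv2.imread("pics/scene0.png");b=cv2.imread("pics/top0.png")
E
```

```text
pics
0.0188 {'time_s': 0.0, 'joint_positions': array([-1.32149623,  0.41797748, -0.0102994 ,  1.61414114,  0.00468928,
        1.11072289, -0.05299324]), 'joint_velocities': array([ 1.57031135e-03, -1.12423211e-03, -2.55343622e-04, -3.82944283e-04,
       -1.28463541e-04,  9.41530079e-05, -4.94353460e-04]), 'tau': array([-2.86000195e-04, -8.51228070e+01,  6.39030766e-01, -4.25993621e+01,
       -4.88197315e-02,  1.85929402e-02,  8.92510752e-05]), 'position': array([0.17909794, 0.59837328, 0.18173702]), 'orientation': array([-1.57087971e+00,  1.22214302e-03,  1.28000298e+00]), 'force': array([ 0.40325641, -1.32918012,  0.05735699]), 'ft_torque': array([-0.02643456, -0.08683699,  0.02588803]), 'gripper_width': 0.09372736877048164}
scene [[362.95007751   0.         254.31200121]
 [  0.         362.95007751 191.98065244]
 [  0.           0.           1.        ]] [-0.05788688  0.          0.          0.          0.        ] [1.19930994 0.16698282 0.80328398] [-2.38662764  0.00323857  1.83327194]
top [[479.01146832   0.         248.12846601]
 [  0.         479.01146832 196.23011272]
 [  0.           0.           1.        ]] [-0.14501295  0.          0.          0.          0.        ] [ 0.36251326 -0.01360257  1.35196346] [-2.95206899 -0.02065947 -1.55328403]
```

View pics/scene0.png

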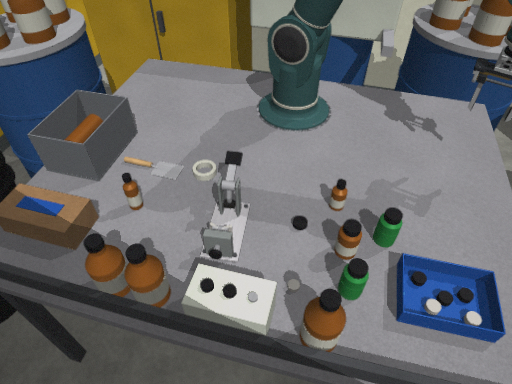

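View pics/top0.png

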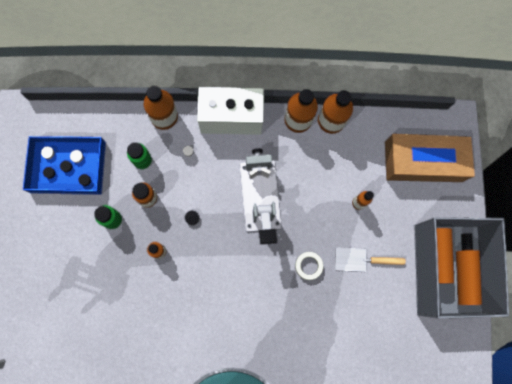

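Candidates for the jar, by scene pixel:
- (349,238): amber with a wide black cap.
- (338,196) and (133,192): amber, thin bystander bottles.
- (387,228) and (353,279): green look-alikes.
- (323,322), (105,265) and (148,277): big jugs.

I choose (349,238), which is top (144,194), and check it in crops.

```bash
cat > h.py <<'E'
import cv2,numpy as np
from scipy.spatial.transform import Rotation as R
from rig import manip, optics
def cam(n,save=None):
    d=optics.get_image(n)
    if save: cv2.imwrite(save,d["img"][:,:,::-1])
    return d
def ray(d,uv):
    p=cv2.undistortPoints(np.array([[uv]],float),d["mtx"],d["dist_coeffs"])[0,0]
    return R.from_euler("xyz",d["attitude"]).apply([*p,1.])
def at(d,uv,z):
    o=np.array(d["origin"]);r=ray(d,uv);return o+r*(z-o[2])/r[2]
def proj(d,P):
    Q=R.from_euler("xyz",d["attitude"]).inv().apply(np.atleast_2d(P)-d["origin"])
    return cv2.projectPoints(Q,np.zeros(3),np.zeros(3),d["mtx"],d["dist_coeffs"])[0][:,0]
def crop(d,x,y,w,h,k,f):
    cv2.imwrite(f,cv2.resize(d["img"][y:y+h,x:x+w,::-1],None,fx=k,fy=k,interpolation=cv2.INTER_CUBIC))
E
python3 - <<'E'
from h import *
crop(cam("top"),115,140,190,110,4,"pics/tc.png"); crop(cam("scene"),190,140,190,140,4,"pics/sc.png")
E
```

```text
(no output)
```

View pics/tc.png

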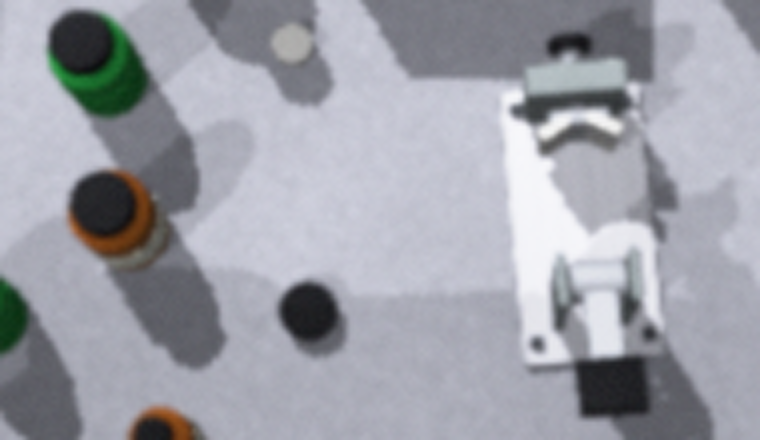

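View pics/sc.png

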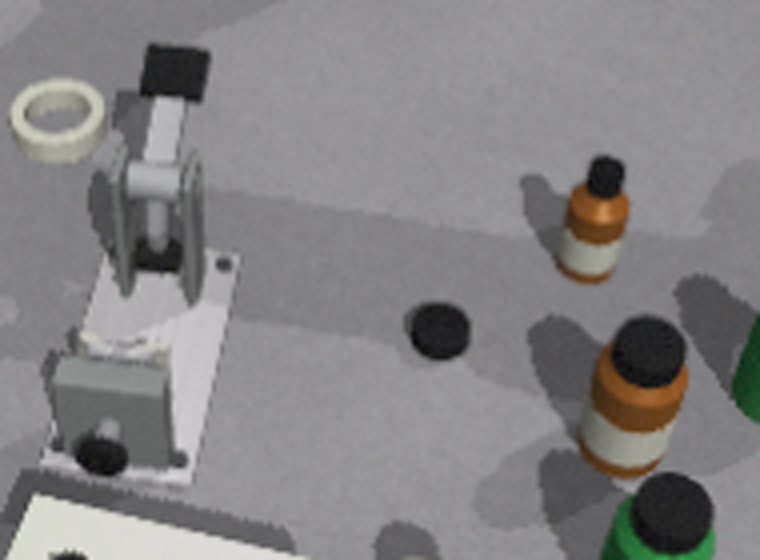

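The crops confirm the jar: amber with a wide cap and a label, cap top at top crop (104,205) and scene crop (650,343). The plate corners and the paddle are clear in both views. Next I fit the holder pose and the jar position.

```bash
python3 - <<'E'
from h import *
from scipy.optimize import least_squares
T=cam("top");S=cam("scene")
t=lambda u,v:((u+.5)/4-.5+115,(v+.5)/4-.5+140)
s=lambda u,v:((u+.5)/4-.5+190,(v+.5)/4-.5+140)
print("jar top",at(T,t(104,205),.108),"scene",at(S,s(650,343),.108))
pts=[(T,t(503,93),(.115,.05,.008)),(T,t(527,366),(-.085,.05,.008)),(T,t(662,355),(-.085,-.05,.008)),
(S,s(238,255),(-.085,.05,.008)),(S,s(192,485),(.115,.05,.008)),
(T,t(613,388),(-.125,0,.151)),(S,s(178,68),(-.125,0,.151))]
def W(p,q):
    c,n=np.cos(p[2]),np.sin(p[2]);return np.array([p[0]+c*q[0]-n*q[1],p[1]+n*q[0]+c*q[1],q[2]])
f=lambda p:np.concatenate([proj(d,W(p,q))[0]-uv for d,uv,q in pts])
r=least_squares(f,[.6,0,0],loss="soft_l1");print("holder",r.x,np.round(r.fun if 0 else f(r.x),1))
for q in [(.016,0,.008),(-.125,0,.151),(.035,0,.008)]:print(W(r.x,q))
for d,uv,z in [(T,t(613,388),.151),(S,s(178,68),.151)]:print("paddle",at(d,uv,z))
for n,uv in [("capa",(193,218)),("vial?",(155,250)),("green",(137,152)),("green2",(105,215))]:print(n,at(T,uv,.1))
E
```

```text
jar top [0.60995531 0.25084658 0.108     ] scene [0.61470166 0.2535639  0.108     ]
holder [ 0.61229181 -0.07206584  0.10654627] [-0.9 -0.9 -0.8 -0.7  0.7 -1.   0.6 -0.6 -0.7 -0.4 -0.2  1.1 -0.7 -1.6]
[ 0.62820107 -0.07036433  0.008     ]
[ 0.48800064 -0.08535894  0.151     ]
[ 0.64709333 -0.06834378  0.008     ]
paddle [ 0.4908484  -0.08591554  0.151     ]
paddle [ 0.49371377 -0.08162738  0.151     ]
capa [0.54154085 0.10916221 0.1       ]
vial? [0.45480077 0.20569327 0.1       ]
green [0.71920724 0.26935856 0.1       ]
green2 [0.54410679 0.34473037 0.1       ]
```

```bash
python3 -m handwheel '[[[-0.0155,0,-0.0385],[0,0,0],1],[[-0.0155,0,-0.0385],[0,0,0],1],[[-0.0155,0,-0.0385],[0,0,0],1],[[-0.0155,0,-0.0385],[0,0,0],1],[[-0.0155,0,-0.0385],[0,0,0],1],[[-0.0155,0,-0.0385],[0,0,0],1],[[-0.0155,0,-0.0385],[0,0,0],1],[[-0.0155,0,-0.0385],[0,0,0],1],[[-0.0155,0,-0.0385],[0,0,0],1],[[-0.0155,0,-0.0385],[0,0,0],1],[[0,0,0],[0,-0.1,0],1],[[0,0,0],[0,-0.1,0],1]]'
cat >> h.py <<'E'
def go(x,y,z,yaw=1.677):
    s=manip.read_state();r=R.from_euler("xyz",s["orientation"])
    w=np.array([x,y,z])-s["position"]
    goal=R.from_euler("xyz",[-np.pi/2,0,yaw])
    print("t",s["time_s"],"pos",s["position"].round(4),"rpy",s["orientation"].round(3),"F",s["force"].round(2),"w",round(s["gripper_width"],4))
    print("world",w.round(4),"tool",r.inv().apply(w).round(4),"turn",(r.inv()*goal).as_rotvec().round(3),"toolAfterTurn",goal.inv().apply(w).round(4))
E
python3 -c "
from h import *
go(.612,.252,.182)"
```

```text
time_s: 1.3
position: [0.5081, 0.3346, 0.1806]
orientation: [-1.57, 0.0, 1.488]
force: [-1.4, 0.8, 0.1]
gripper_width: 0.094
t 1.3 pos [0.5081 0.3346 0.1806] rpy [-1.57   0.     1.488] F [-1.37  0.84  0.09] w 0.094
world [ 0.1039 -0.0826  0.0014] tool [-0.0736 -0.0014 -0.1104] turn [-0.001 -0.189 -0.   ] toolAfterTurn [-0.0931 -0.0014 -0.0946]
```

```bash
python3 -m handwheel '[[[0,0,0],[0,-0.1,0],1],[[0,0,0],[0,-0.09,0],1],[[-0.025,0,-0.025],[0,0,0],1],[[-0.025,0,-0.025],[0,0,0],1],[[-0.025,0,-0.025],[0,0,0],1],[[-0.018,0,-0.02],[0,0,0],1],[[0,0,0],[0,0,0],1]]'
python3 -c "
from h import *
go(.612,.252,.182)
crop(cam('top'),80,110,160,130,4,'pics/a1.png')"
```

```text
time_s: 1.88
position: [0.618, 0.2494, 0.1802]
orientation: [-1.57, 0.0, 1.697]
force: [0.4, 0.2, -0.2]
gripper_width: 0.0939
t 1.8833 pos [0.618  0.2494 0.1802] rpy [-1.57   0.     1.697] F [ 0.36  0.22 -0.19] w 0.0939
world [-0.006   0.0026  0.0018] tool [ 0.0033 -0.0018  0.0056] turn [-0.001  0.02  -0.   ] toolAfterTurn [ 0.0032 -0.0018  0.0057]
```

View pics/a1.png

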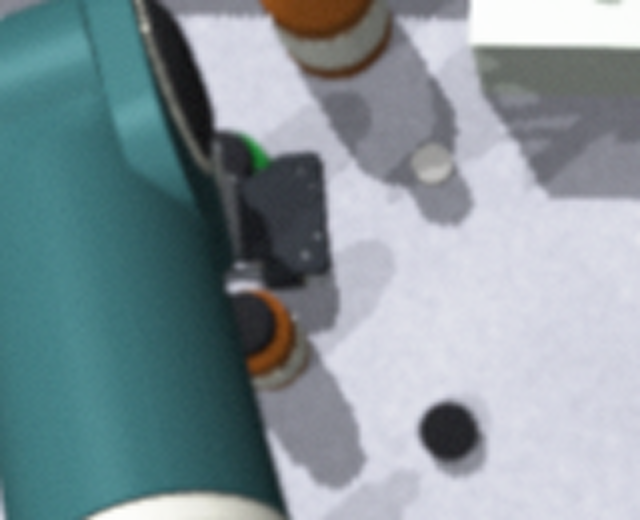

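The arm hides part of the gripper in the top view. The jar cap is at crop (255,325). I'll check the alignment in the scene view with the TCP projected onto it.

```bash
python3 -c "
from h import *
d=cam('scene');p=manip.read_state()['position'];P=[p,[p[0],p[1],.108],[.612,.252,.108],[.612,.252,0]]
q=proj(d,P);print(q.round(1));print(proj(cam('top'),P).round(1))
crop(d,270,90,170,140,4,'pics/a2.png');im=cv2.imread('pics/a2.png')
for (u,v),c in zip(q,[(0,0,255),(0,255,0),(255,0,0),(255,255,0)]): cv2.drawMarker(im,(int((u-270+.5)*4),int((v-90+.5)*4)),c,0,14,1)
cv2.imwrite('pics/a2.png',im)"
```

```text
[[358.  205.9]
 [351.9 225.4]
 [351.6 224.4]
 [343.7 249.6]]
[[134.2 183.2]
 [139.9 189.1]
 [140.2 190.1]
 [147.7 197.6]]
```

View pics/a2.png

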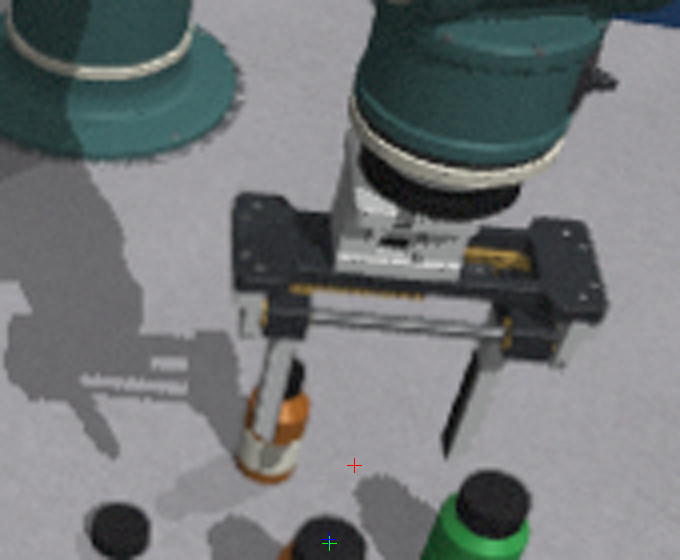

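The fingers straddle the jar (cap at crop (330,540)), and the finger tips match the projected TCP. Now I descend and grip.

```bash
python3 -m handwheel '[[[0.0033,0,0.0056],[0,0.02,0],1],[[0,0.03,0],[0,0,0],1],[[0,0.03,0],[0,0,0],1],[[0,0.03,0],[0,0,0],1],[[0,0.03,0],[0,0,0],1],[[0,0.01,0],[0,0,0],1],[[0,0,0],[0,0,0],1]]'
python3 -c "
from h import *
go(.612,.252,.046)"
```

```text
time_s: 2.62
position: [0.6015, 0.2688, 0.0492]
orientation: [-1.572, -0.008, 1.694]
force: [-0.3, -0.4, -0.5]
gripper_width: 0.0937
t 2.6167 pos [0.6015 0.2688 0.0492] rpy [-1.572 -0.008  1.694] F [-0.33 -0.36 -0.46] w 0.0937
world [ 0.0105 -0.0168 -0.0032] tool [-0.018   0.0031 -0.0084] turn [0.001 0.017 0.008] toolAfterTurn [-0.0179  0.0032 -0.0087]
```

```bash
python3 -m handwheel '[[[-0.009,0.0015,-0.004],[0,0.017,0.008],1],[[-0.009,0.0015,-0.004],[0,0,0],1],[[0,0,0],[0,0,0],1]]'
python3 -c "
from h import *
go(.612,.252,.046)"
```

```text
time_s: 2.87
position: [0.6124, 0.2528, 0.0494]
orientation: [-1.574, -0.001, 1.678]
force: [-0.5, -0.1, 1.2]
gripper_width: 0.0939
t 2.8667 pos [0.6124 0.2528 0.0494] rpy [-1.574e+00 -1.000e-03  1.678e+00] F [-0.53 -0.1   1.24] w 0.0939
world [-0.0004 -0.0008 -0.0034] tool [-0.0007  0.0034  0.0005] turn [0.003 0.001 0.001] toolAfterTurn [-0.0007  0.0034  0.0005]
```

```bash
python3 -m handwheel '[[[0,0.005,0],[0,0,0],1],[[0,0,0],[0,0,0],0],[[0,0,0],[0,0,0],0],[[0,0,0],[0,0,0],0],[[0,0,0],[0,0,0],0],[[0,0,0],[0,0,0],0],[[0,0,0],[0,0,0],0],[[0,0,0],[0,0,0],0]]'
python3 -c "
from h import *
go(.612,.252,.046)"
```

```text
time_s: 3.53
position: [0.6151, 0.2532, 0.0485]
orientation: [-1.58, -0.003, 1.677]
force: [1.1, 0.1, -1.3]
gripper_width: 0.0572
t 3.5333 pos [0.6151 0.2532 0.0485] rpy [-1.58  -0.003  1.677] F [ 1.09  0.13 -1.31] w 0.0572
world [-0.0031 -0.0012 -0.0025] tool [-0.0009  0.0025  0.0033] turn [ 0.009 -0.     0.003] toolAfterTurn [-0.0008  0.0025  0.0032]
```

```bash
python3 -m handwheel '[[[0,-0.015,0],[0,0,0],0],[[0,-0.03,0],[0,0,0],0],[[0,-0.035,0],[0,0,0],0],[[0,-0.035,0],[0,0,0],0],[[0,-0.035,0],[0,0,0],0],[[0,-0.01,0],[0.005,0,0.002],0],[[0,0,0],[0,0,0],0]]'
python3 -c "
from h import *
go(.628,-.070,.20)"
```

```text
time_s: 4.12
position: [0.611, 0.2516, 0.2121]
orientation: [-1.567, 0.002, 1.677]
force: [1.5, 0.6, -2.6]
gripper_width: 0.057
t 4.1167 pos [0.611  0.2516 0.2121] rpy [-1.567  0.002  1.677] F [ 1.54  0.58 -2.62] w 0.057
world [ 0.017  -0.3216 -0.0121] tool [-0.3216  0.0127  0.0173] turn [-0.004  0.    -0.002] toolAfterTurn [-0.3216  0.0121  0.0172]
```

```bash
python3 -m handwheel '[[[-0.015,0,0.002],[0,0,0],0],[[-0.03,0,0.002],[0,0,0],0],[[-0.033,0,0.002],[0,0,0],0],[[-0.033,0,0.002],[0,0,0],0],[[-0.033,0,0.002],[0,0,0],0],[[-0.033,0,0.002],[0,0,0],0],[[-0.033,0,0.002],[0,0,0],0],[[-0.033,0,0.002],[0,0,0],0],[[-0.03,0,0.001],[0,0,0],0],[[-0.02,0,0],[0,0,0],0],[[-0.01,0,0],[0,0,0],0],[[0,0,0],[0,0,0],0]]'
python3 -c "
from h import *
go(.628,-.070,.20)"
```

```text
time_s: 5.12
position: [0.6173, -0.071, 0.1954]
orientation: [-1.548, 0.003, 1.678]
force: [0.5, 0.6, -2.2]
gripper_width: 0.0569
t 5.1167 pos [ 0.6173 -0.071   0.1954] rpy [-1.548  0.003  1.678] F [ 0.53  0.6  -2.23] w 0.0569
world [0.0107 0.001  0.0046] tool [-0.0002 -0.0048 -0.0106] turn [-0.022  0.001 -0.003] toolAfterTurn [-0.0002 -0.0046 -0.0107]
```

```bash
python3 -m handwheel '[[[0,-0.005,-0.006],[-0.012,0,-0.003],0],[[0,0,-0.005],[-0.01,0,0],0],[[0,0,0],[0,0,0],0]]'
python3 -c "
from h import *
go(.628,-.070,.20)
d=cam('scene')
p=manip.read_state()['position']
print(proj(d,[[p[0],p[1],p[2]-.048+.108],[p[0],p[1],p[2]-.048],[.6282,-.0704,.008]]).round(1))
crop(d,170,60,140,200,3,'pics/a3.png')
e=cam('top');crop(e,210,110,100,150,3,'pics/a4.png');a=cv2.imread('pics/a3.png');b=cv2.imread('pics/a4.png')
c=np.zeros((600,730,3),np.uint8);c[:600,:420]=a;c[:450,425:725]=b;cv2.imwrite('pics/a5.png',c)"
```

```text
time_s: 5.37
position: [0.6285, -0.0671, 0.1987]
orientation: [-1.57, -0.002, 1.679]
force: [-1.2, -0.5, -2.5]
gripper_width: 0.057
t 5.3667 pos [ 0.6285 -0.0671  0.1987] rpy [-1.57  -0.002  1.679] F [-1.16 -0.45 -2.51] w 0.057
world [-0.0005 -0.0029  0.0013] tool [-0.0028 -0.0013  0.0008] turn [-0.001  0.002  0.002] toolAfterTurn [-0.0028 -0.0013  0.0008]
[[220.6 159.8]
 [223.6 192.6]
 [225.8 227.8]]
```

View pics/a5.png

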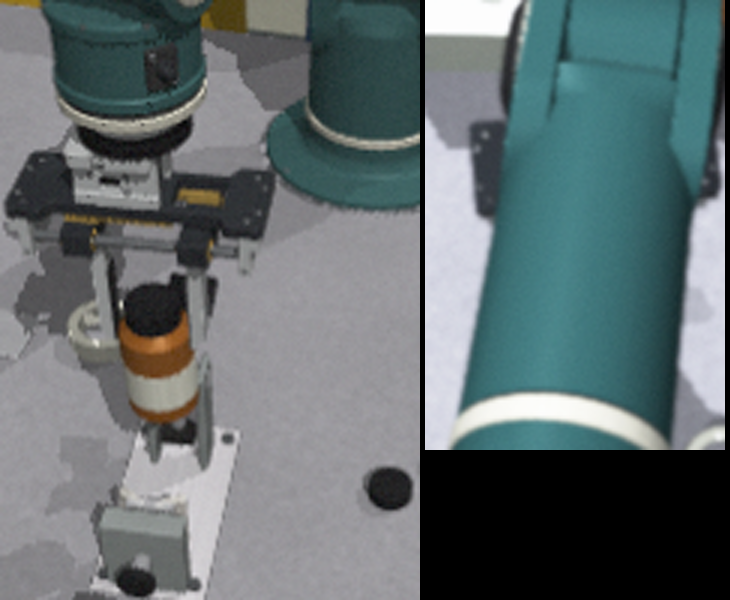

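The jar is upright in the grip. Its cap top at crop (154,297) matches the predicted (152,299). Now I lower it in stages.

```bash
python3 -m handwheel '[[[-0.0028,0.01,0.0005],[0,0,0],0],[[0,0.015,0],[0,0,0],0],[[0,0.015,0],[0,0,0],0],[[0,0.012,0],[0,0,0],0],[[0,0,0],[0,0,0],0]]'
python3 -c "
from h import *
go(.628,-.070,.0575)"
```

```text
time_s: 5.88
position: [0.6279, -0.0667, 0.1432]
orientation: [-1.571, -0.002, 1.685]
force: [-0.6, -0.4, -2.9]
gripper_width: 0.0567
t 5.8833 pos [ 0.6279 -0.0667  0.1432] rpy [-1.571 -0.002  1.685] F [-0.61 -0.44 -2.91] w 0.0567
world [ 0.0001 -0.0033 -0.0857] tool [-0.0035  0.0856  0.0003] turn [-0.     0.008  0.002] toolAfterTurn [-0.0033  0.0857  0.0003]
```

```bash
python3 -m handwheel '[[[-0.0055,0.01,0],[0,0.008,0.002],0],[[-0.001,0.015,0],[0,0,0],0],[[-0.001,0.015,0],[0,0,0],0],[[0,0.015,0],[0,0,0],0],[[0,0.01,0],[0,0,0],0],[[0,0,0],[0,0,0],0]]'
python3 -c "
from h import *
go(.628,-.070,.0575)"
```

```text
time_s: 6.38
position: [0.6294, -0.0751, 0.0744]
orientation: [-1.572, 0.001, 1.676]
force: [0.8, -0.2, -1.5]
gripper_width: 0.0573
t 6.3833 pos [ 0.6294 -0.0751  0.0744] rpy [-1.572e+00  1.000e-03  1.676e+00] F [ 0.75 -0.17 -1.45] w 0.0573
world [-0.0014  0.0051 -0.0169] tool [0.0052 0.0169 0.0009] turn [ 0.002 -0.001 -0.001] toolAfterTurn [0.0052 0.0169 0.0009]
```

```bash
python3 -m handwheel '[[[0.003,0.006,0],[0,0,0],0],[[0.002,0.004,0],[0,0,0],0],[[0,0.003,0],[0,0,0],0],[[0,0.001,0],[0,0,0],0]]'
python3 -c "
from h import *
go(.628,-.070,.0565)"
```

```text
time_s: 6.72
position: [0.6299, -0.0698, 0.0607]
orientation: [-1.574, 0.001, 1.676]
force: [0.7, 0.7, -1.4]
gripper_width: 0.0572
t 6.7167 pos [ 0.6299 -0.0698  0.0607] rpy [-1.574e+00  1.000e-03  1.676e+00] F [ 0.68  0.66 -1.4 ] w 0.0572
world [-0.0019 -0.0002 -0.0042] tool [0.     0.0042 0.0019] turn [ 0.004 -0.001 -0.001] toolAfterTurn [0.     0.0042 0.0019]
```

```bash
python3 -m handwheel '[[[0,0.002,0],[0.003,0,0],0],[[0,0.001,0],[0,0,0],0]]'; python3 -m handwheel '[[[0,0.001,0],[0,0,0],0],[[0,0.001,0],[0,0,0],0]]'; python3 -m handwheel '[[[0,0.001,0],[0,0,0],0],[[0,0,0],[0,0,0],0]]'
```

```text
time_s: 6.88
position: [0.6304, -0.0697, 0.0581]
orientation: [-1.572, 0.001, 1.676]
force: [0.2, -0.4, -2.4]
gripper_width: 0.0572
time_s: 7.05
position: [0.6308, -0.0697, 0.0565]
orientation: [-1.573, 0.001, 1.676]
force: [0.6, -1.0, -1.4]
gripper_width: 0.057
time_s: 7.22
position: [0.6317, -0.0696, 0.0566]
orientation: [-1.575, 0.001, 1.676]
force: [-0.0, 0.6, -1.9]
gripper_width: 0.0567
```

```bash
python3 -m handwheel '[[[0,0.0015,0],[0.002,0,0],0],[[0,0,0],[0,0,0],0]]'; python3 -m handwheel '[[[0,0.0015,0],[0,0,0],0],[[0,0,0],[0,0,0],0]]'
```

```text
time_s: 7.38
position: [0.6329, -0.0695, 0.0566]
orientation: [-1.576, 0.001, 1.676]
force: [-0.1, 0.3, -1.8]
gripper_width: 0.057
time_s: 7.55
position: [0.6342, -0.0694, 0.0565]
orientation: [-1.578, 0.001, 1.676]
force: [-1.6, -0.1, -0.7]
gripper_width: 0.0573
```

```bash
python3 -m handwheel '[[[0,0,-0.001],[0.004,0,0],0],[[0,0,-0.001],[0.002,0,0],0]]'; python3 -m handwheel '[[[0,0,-0.0015],[0.0015,0,0],0],[[0,0,-0.0015],[0.001,0,0],0]]';python3 -m handwheel '[[[0,0,-0.0015],[0.001,0,0],0],[[0,0,-0.001],[0.001,0,0],0]]'
```

```text
time_s: 7.72
position: [0.6361, -0.0693, 0.0564]
orientation: [-1.572, 0.001, 1.676]
force: [0.1, 0.6, -2.6]
gripper_width: 0.0569
time_s: 7.88
position: [0.6393, -0.0689, 0.0568]
orientation: [-1.569, 0.001, 1.676]
force: [-4.1, 0.4, 14.1]
gripper_width: 0.0567
time_s: 8.05
position: [0.6422, -0.0686, 0.0577]
orientation: [-1.566, 0.001, 1.676]
force: [-3.6, 0.3, 6.1]
gripper_width: 0.0569
```

```bash
python3 -m handwheel '[[[0,-0.0005,-0.001],[-0.003,0,0],0],[[0,0,-0.001],[0,0,0],0]]';python3 -m handwheel '[[[0,0,-0.0015],[0,0,0],0],[[0,0,-0.001],[0,0,0],0]]';
```

```text
time_s: 8.22
position: [0.6444, -0.0684, 0.058]
orientation: [-1.569, 0.001, 1.676]
force: [0.5, -0.1, -2.2]
gripper_width: 0.0569
time_s: 8.38
position: [0.6469, -0.0681, 0.0574]
orientation: [-1.568, 0.001, 1.676]
force: [0.1, 0.3, -2.6]
gripper_width: 0.0567
```

```bash
python3 -m handwheel '[[[0,0.0005,-0.0012],[0,0,0],0],[[0,0,-0.001],[0,0,0],0]]';python3 -m handwheel '[[[0,0.0003,-0.0012],[0,0,0],0],[[0,0,-0.001],[0,0,0],0]]'
```

```text
time_s: 8.55
position: [0.6492, -0.0679, 0.0565]
orientation: [-1.567, 0.001, 1.676]
force: [-1.7, 0.8, 4.5]
gripper_width: 0.0567
time_s: 8.72
position: [0.652, -0.0676, 0.0572]
orientation: [-1.568, 0.001, 1.676]
force: [-2.5, 0.1, 4.2]
gripper_width: 0.0574
```

```bash
python3 -m handwheel '[[[0,0,-0.001],[0,0,0],0],[[0,0,-0.001],[0,0,0],0]]';python3 -m handwheel '[[[0,0,-0.001],[0,0,0],0],[[0,0,-0.001],[0,0,0],0]]'
```

```text
time_s: 8.88
position: [0.6528, -0.0675, 0.0574]
orientation: [-1.565, 0.0, 1.676]
force: [-11.0, -0.9, 7.8]
gripper_width: 0.0574
time_s: 9.05
position: [0.6526, -0.0675, 0.0573]
orientation: [-1.56, -0.0, 1.675]
force: [-9.4, 0.9, 7.8]
gripper_width: 0.0572
```

```bash
python3 -m handwheel '[[[0,0,-0.0009],[-0.002,0,0],0],[[0,0,-0.0009],[-0.002,0,0],0]]';python3 -m handwheel '[[[0,0,-0.0009],[-0.002,0,0],0],[[0,0,-0.0009],[-0.001,0,0],0]]'
```

```text
time_s: 9.22
position: [0.6526, -0.0675, 0.0573]
orientation: [-1.56, -0.001, 1.675]
force: [-7.6, -0.3, 6.7]
gripper_width: 0.0568
time_s: 9.38
position: [0.6526, -0.0675, 0.0573]
orientation: [-1.559, -0.002, 1.674]
force: [-8.5, 0.3, 6.3]
gripper_width: 0.0571
```

Pressed at 8–11 N for about 0.6 s with the tilt at about 0.01 rad. Now I let go.

```bash
python3 -m handwheel '[[[0,0,0],[0,0,0],1],[[0,0,0],[0,0,0],1],[[0,0,0],[0,0,0],1],[[0,0,0],[0,0,0],1],[[0,0,0],[0,0,0],1]]'; python3 -m handwheel '[[[0,-0.01,0],[0,0,0],1],[[0,-0.025,0],[0,0,0],1],[[0,-0.03,0],[0,0,0],1],[[0,-0.03,0],[0,0,0],1],[[0,-0.03,0],[0,0,0],1],[[0,-0.03,0],[0,0,0],1],[[0,0,0],[0,0,0],1]]'
python3 -c "
from h import *
go(.488,-.084,.21)"
```

```text
time_s: 9.8
position: [0.653, -0.0675, 0.0573]
orientation: [-1.56, -0.001, 1.674]
force: [-0.1, -0.6, -0.2]
gripper_width: 0.0871
time_s: 10.38
position: [0.6538, -0.0678, 0.222]
orientation: [-1.558, -0.001, 1.674]
force: [0.2, 0.4, 0.5]
gripper_width: 0.0941
t 10.3833 pos [ 0.6538 -0.0678  0.222 ] rpy [-1.558e+00 -1.000e-03  1.674e+00] F [0.19 0.38 0.48] w 0.0941
world [-0.1658 -0.0162 -0.012 ] tool [0.0009 0.0141 0.1664] turn [-0.013 -0.003  0.001] toolAfterTurn [0.0014 0.012  0.1666]
```

```bash
python3 -m handwheel '[[[0,0,0.015],[-0.013,0,0],0],[[0,0,0.03],[0,0,0],0],[[0,0,0.033],[0,0,0],0],[[0,0,0.033],[0,0,0],0],[[0,0,0.03],[0,0,0],0],[[0,0,0.02],[0,0,0],0],[[0,0,0],[0,0,0],0],[[0,0,0],[0,0,0],0],[[0,0,0],[0,0,0],0],[[0,0,0],[0,0,0],0]]'
python3 -c "
from h import *
go(.490,-.084,.17)
d=cam('scene');crop(d,190,60,110,150,4,'pics/b1.png')
print(proj(d,[manip.read_state()['position'],[.490,-.084,.151]]).round(1))"
```

```text
time_s: 11.22
position: [0.4892, -0.0851, 0.2289]
orientation: [-1.584, -0.0, 1.674]
force: [0.6, 0.4, -0.3]
gripper_width: 0.0306
t 11.2167 pos [ 0.4892 -0.0851  0.2289] rpy [-1.584 -0.     1.674] F [ 0.63  0.36 -0.28] w 0.0306
world [ 0.0008  0.0011 -0.0589] tool [ 0.001   0.0589 -0.0001] turn [ 0.014 -0.003  0.   ] toolAfterTurn [ 0.001   0.0589 -0.0009]
[[232.  132.5]
 [233.7 155.6]]
```

View pics/b1.png

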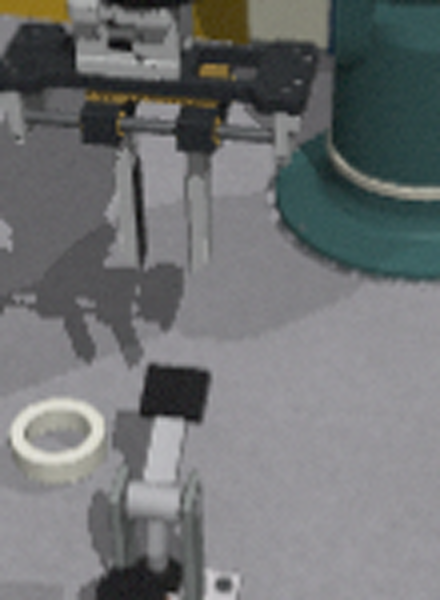

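The paddle is at crop (175,392) and the gripper is above it. Aim at x 0.492. Finish closing and descend.

```bash
python3 -m handwheel '[[[0.001,0.01,-0.003],[0.014,0,0],0],[[0,0.015,0],[0,0,0],0],[[0,0.015,0],[0,0,0],0],[[0,0.008,0],[0,0,0],0],[[0,0,0],[0,0,0],0],[[0,0,0],[0,0,0],0]]'
python3 -c "
from h import *
go(.492,-.084,.151)"
```

```text
time_s: 11.77
position: [0.4961, -0.0832, 0.1787]
orientation: [-1.569, 0.001, 1.676]
force: [-0.3, -0.2, 0.2]
gripper_width: 0.0008
t 11.7667 pos [ 0.4961 -0.0832  0.1787] rpy [-1.569e+00  1.000e-03  1.676e+00] F [-0.33 -0.16  0.17] w 0.0008
world [-0.0041 -0.0008 -0.0277] tool [-0.0003  0.0277  0.0042] turn [-0.002 -0.001 -0.001] toolAfterTurn [-0.0003  0.0277  0.0042]
```

```bash
python3 -m handwheel '[[[0,0.01,0.004],[0,0,0],0],[[0,0.008,0],[0,0,0],0],[[0,0.003,0],[0,0,0],0]]'; python3 -m handwheel '[[[0,0.003,0],[0,0,0],0],[[0,0.003,0],[0,0,0],0],[[0,0.003,0],[0,0,0],0]]';python3 -m handwheel '[[[0,0.003,0],[0,0,0],0],[[0,0.003,0],[0,0,0],0],[[0,0.003,0],[0,0,0],0]]'
```

```text
time_s: 12.02
position: [0.493, -0.0838, 0.1577]
orientation: [-1.572, 0.001, 1.676]
force: [0.8, -0.1, 0.1]
gripper_width: 0.0002
time_s: 12.27
position: [0.493, -0.0839, 0.1479]
orientation: [-1.572, 0.001, 1.676]
force: [0.1, 0.4, -0.4]
gripper_width: 0.0006
time_s: 12.52
position: [0.4933, -0.0839, 0.1382]
orientation: [-1.572, 0.001, 1.676]
force: [-0.1, 0.5, 0.4]
gripper_width: 0.0005
```

No contact force at z = 0.138, where the paddle should be. I look before going further.

```bash
python3 -c "
from h import *
d=cam('scene');crop(d,190,90,100,140,4,'pics/b2.png')
print(proj(d,[manip.read_state()['position']]).round(1))"
```

```text
[[233.6 160. ]]
```

View pics/b2.png

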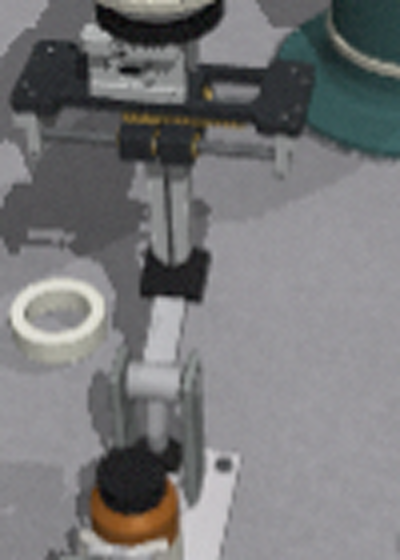

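```bash
python3 -m handwheel '[[[0,0.0015,0],[0,0,0],0],[[0,0.0015,0],[0,0,0],0]]';python3 -m handwheel '[[[0,0.0015,0],[0,0,0],0],[[0,0.0015,0],[0,0,0],0]]';python3 -c "
from h import *
d=cam('scene');e=cam('top')
for x,z in((-.145,.158),(-.125,.151),(-.105,.144),(-.109,.135)):
    c,n=np.cos(.1065),np.sin(.1065);P=[.6123+c*x,-.072+n*x,z];q=proj(d,[P])[0];print(P,(q-[190,90])*4)
p=manip.read_state()['position']
print((proj(d,[p,p+[0.008,0,0],p+[0,0,.01]])-[190,90])*4)
"
```

```text
time_s: 12.73
position: [0.4931, -0.0839, 0.1345]
orientation: [-1.572, 0.001, 1.676]
force: [0.8, 0.2, 0.1]
gripper_width: 0.0005
time_s: 12.9
position: [0.4932, -0.0839, 0.1314]
orientation: [-1.572, 0.001, 1.676]
force: [-2.3, 0.1, 8.3]
gripper_width: 0.0005
[np.float64(0.46812153617870866), np.float64(-0.08741332443480625), 0.158] [179.05657057 233.67908638]
[np.float64(0.48800822084371437), np.float64(-0.08528734865069504), 0.151] [173.85850403 260.25961028]
[np.float64(0.5078949055087201), np.float64(-0.08316137286658384), 0.144] [168.57260573 287.31315855]
[np.float64(0.5039175685757189), np.float64(-0.08358656802340608), 0.135] [170.34851272 293.24531951]
[[174.77270185 286.82701722]
 [171.30782983 294.38418914]
 [174.1276702  275.94705038]]
```

Contact at 8.3 N, as expected for the paddle. I push on in small steps.

```bash
python3 -m handwheel '[[[0,0.0015,0],[0,0,0],0],[[0,0.0015,0],[0,0,0],0]]';python3 -m handwheel '[[[0,0.0015,0],[0,0,0],0],[[0,0.0015,0],[0,0,0],0]]'; python3 -c "
from h import *
d=cam('scene');crop(d,190,90,100,140,4,'pics/b3.png')"
```

```text
time_s: 13.17
position: [0.4938, -0.0841, 0.1294]
orientation: [-1.574, 0.001, 1.676]
force: [-2.1, 0.5, 8.4]
gripper_width: 0.0005
time_s: 13.33
position: [0.4943, -0.0842, 0.1271]
orientation: [-1.575, 0.001, 1.676]
force: [-3.1, -0.7, 8.5]
gripper_width: 0.0003
```

View pics/b3.png

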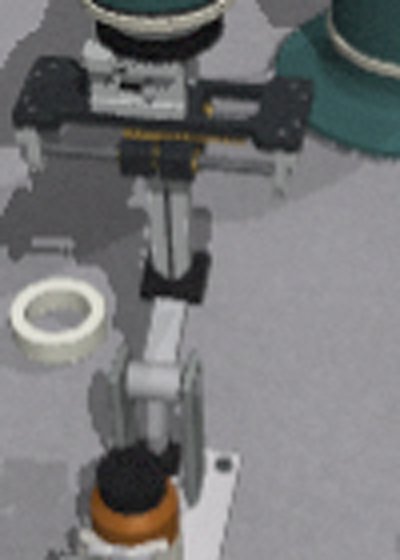

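The finger tips sit on the paddle at crop (172,278) and it is going down. I keep pushing until the force falls off.

```bash
python3 -m handwheel '[[[0,0.002,0],[0.002,0,0],0],[[0,0.002,0],[0,0,0],0],[[0,0.002,0],[0,0,0],0]]';python3 -m handwheel '[[[0,0.002,0],[0.001,0,0],0],[[0,0.002,0],[0,0,0],0],[[0,0.002,0],[0,0,0],0]]';python3 -m handwheel '[[[0,0.002,0],[0.001,0,0],0],[[0,0.002,0],[0,0,0],0]]'
```

```text
time_s: 13.63
position: [0.495, -0.0844, 0.1221]
orientation: [-1.574, 0.001, 1.675]
force: [-2.1, 0.5, 6.0]
gripper_width: 0.0007
time_s: 13.88
position: [0.4952, -0.0847, 0.1168]
orientation: [-1.574, 0.001, 1.675]
force: [-2.5, 0.4, 5.8]
gripper_width: 0.0009
time_s: 14.05
position: [0.4951, -0.0848, 0.113]
orientation: [-1.573, 0.001, 1.675]
force: [-2.7, -0.2, 4.1]
gripper_width: 0.0003
```

```bash
python3 -m handwheel '[[[0,0.002,0],[0.001,0,0],0],[[0,0.002,0],[0,0,0],0]]';python3 -m handwheel '[[[0,0.002,0],[0.001,0,0],0],[[0,0.002,0],[0,0,0],0]]';python3 -m handwheel '[[[0,0.002,0],[0,0,0],0],[[0,0.002,0],[0,0,0],0]]'
```

```text
time_s: 14.22
position: [0.495, -0.0849, 0.1089]
orientation: [-1.572, 0.001, 1.675]
force: [-1.7, -0.0, 2.8]
gripper_width: 0.0003
time_s: 14.38
position: [0.495, -0.0849, 0.1045]
orientation: [-1.571, 0.001, 1.675]
force: [-2.0, -0.0, 2.0]
gripper_width: 0.0002
time_s: 14.55
position: [0.495, -0.0849, 0.0999]
orientation: [-1.571, 0.001, 1.675]
force: [-0.8, -0.2, -0.9]
gripper_width: 0.0006
```

```bash
python3 -m handwheel '[[[0,0.0015,0],[0,0,0],0],[[0,0.0015,0],[0,0,0],0]]';python3 -m handwheel '[[[0,0,0],[0,0,0],0],[[0,0,0],[0,0,0],0]]'; python3 -c "
from h import *
d=cam('scene');crop(d,190,90,100,140,4,'pics/b4.png')"
```

```text
time_s: 14.72
position: [0.4951, -0.0848, 0.0963]
orientation: [-1.571, 0.001, 1.675]
force: [-0.1, -0.3, 0.6]
gripper_width: 0.0006
time_s: 14.88
position: [0.495, -0.0848, 0.0959]
orientation: [-1.571, 0.001, 1.675]
force: [-0.4, -0.1, 0.5]
gripper_width: 0.0007
```

View pics/b4.png

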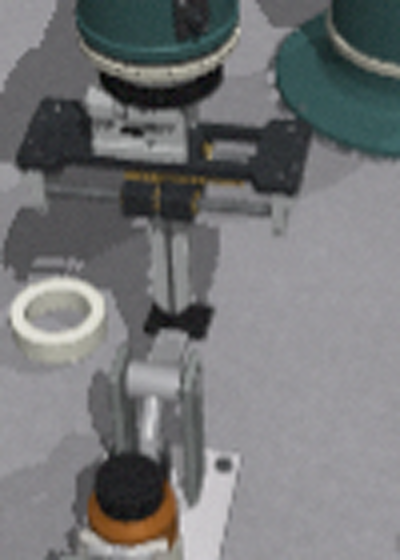

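The paddle is down at crop (178,322), with the nose against the jar and no force on the fingers. I withdraw upwards and check from above and from the front.

```bash
python3 -m handwheel '[[[0,-0.01,0],[0,0,0],0],[[0,-0.03,0],[0,0,0],0],[[0,-0.035,0],[0,0,0],0],[[0,-0.035,0],[0,0,0],0],[[0,-0.035,0],[0,0,0],0],[[0.04,0,0],[0,0,0],0],[[0.04,0,0],[0,0,0],0],[[0.04,0,0],[0,0,0],0],[[0.04,0,0],[0,0,0],0],[[0.04,0,0],[0,0,0],0],[[0.03,0,0],[0,0,0],0],[[0,0,0],[0,0,0],0]]'
python3 -c "
from h import *
d=cam('scene');e=cam('top')
crop(d,190,90,90,150,4,'pics/c1.png');crop(e,220,140,85,110,4,'pics/c2.png');a=cv2.imread('pics/c1.png');b=cv2.imread('pics/c2.png')
c=np.zeros((600,710,3),np.uint8);c[:600,:360]=a;c[:440,365:705]=b;cv2.imwrite('pics/c3.png',c)
def W(q):
    c,n=np.cos(.1065),np.sin(.1065);return [.6123+c*q[0]-n*q[1],-.0721+n*q[0]+c*q[1],q[2]]
for x in(.03,.035,.04):
    P=[W((x,0,.116))];print(x,(proj(d,P)[0]-[190,90])*4,(proj(e,P)[0]-[220,140])*4)
for x,z in((-.1246,.123),(-.1255,.110)):
    P=[W((x,0,z))];print('paddle',z,(proj(d,P)[0]-[190,90])*4,(proj(e,P)[0]-[220,140])*4)"
```

```text
time_s: 15.93
position: [0.4698, 0.1513, 0.2594]
orientation: [-1.58, 0.001, 1.666]
force: [-0.2, 0.0, -0.2]
gripper_width: 0.0002
0.03 [128.26813345 463.13716676] [164.89054138 163.57051328]
0.035 [126.55055431 469.09202377] [164.17934292 156.22763337]
0.04 [124.82052219 475.09089463] [163.4690163  148.89634313]
paddle 0.123 [175.40319429 291.09395032] [187.90900718 394.84100726]
paddle 0.11 [176.46276943 303.97780809] [186.85271163 398.23344533]
```

View pics/c3.png

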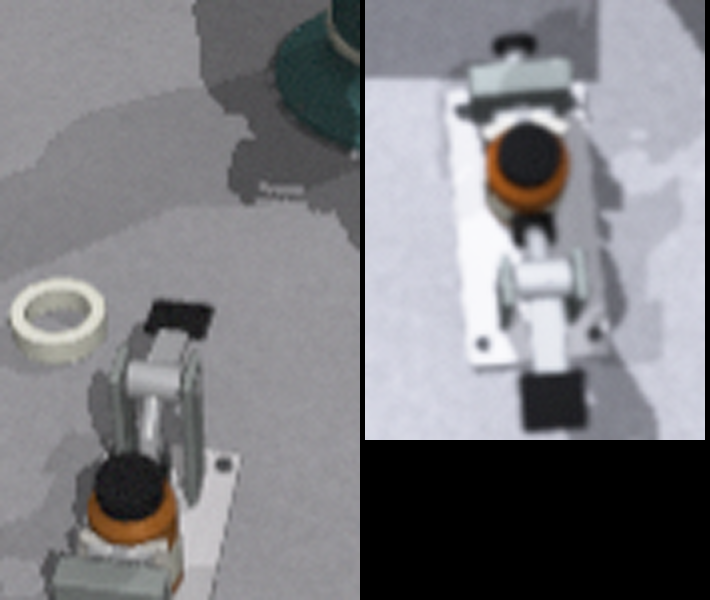

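The rocker stays over. The nose bears on the jar, and the cap at top crop (164,155) puts the jar at holder x ≈ 35 mm, y ≈ 0. The arm is clear, so I hand in.

```bash
python3 -c "
from rig import order
print(order.close_job())"
```

```text
the job is handed in; nothing more can be done
None
```

The amber jar is clamped in the holder with the rocker snapped over, and the job was handed in at about 16 s. No verdict was reported, so the end conditions rest on my last pictures and readings.

**What I did:**
- I gripped the jar from above and set it down in the bay.
- I pressed it into the V. The wrist read 8–11 N along the push (some of it plate friction) for about 0.5 s, with the hand tilted at most about 0.012 rad.
- I let go and pushed the paddle down with closed fingers. The force fell from about 8 N to zero past the centre.
- I backed the arm off to about 0.24 m to the side and 0.26 m up. It touches nothing.

**Last checks:**
- The paddle stays down after withdrawal, and the nose rests on the jar.
- The jar stands upright at holder x ≈ 35 mm, y ≈ 0, in the middle of the V.
- The roll of tape, the only bystander in both my first and last views, is where it was; I did not check the others afterwards.
- The rocker angle and the nose and jaw forces could not be read directly.

**What disagreed:**
- The fingers met the paddle at a measured tool height of about 0.132 m, not the expected 0.151 m. In the pictures the finger tips also looked about 1 cm higher than the projected tool point. I confirmed by camera that they were on the paddle before pushing on.
- The hand seated the jar at about holder x = 40 mm by its measured pose, about 5 mm more than the camera shows.
- While sliding the jar forward, the hand briefly pressed it down on the plate with about 14 N. I lifted slightly to relieve it.

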